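# Unlatch the charge-test box and draw out the power bank

### The arm

A 6-joint arm with a two-finger parallel gripper is mounted at the origin on a cart in front of the work surface, level with it; the furniture and walls round the work are solid. World frame = base frame: x ahead of the robot, y to its left, z up, the work surface at z = 0. Lengths are in m, angles in rad, forces in N, time in s.
With the tool pointing down it reaches from about 0.35 to 0.85 m from the base axis. Payload 8.1 kg.
Tool frame: the origin (TCP) lies midway between the tips of the shut fingers; the grasp point (between the pads) lies robot.grip_depth behind it (robot.grip_depth is the distance from the TCP to the grasp point, in m); z points along the fingers, y is the line along which they close (so a half turn about z gives the same grasp; the last joint's range is limited). The gripper opens to 93 mm and grips with 3 to 60 N. Pads are 15 mm wide; open, the fingers measure 128 mm over their backs; the gripper's body (75 mm by 188 mm) begins 65 mm behind the grasp point.
Start: joints at [1.043, 0.13, 1.488, -0, 1.523, -0.085], TCP at [0.257, 0.542, 0.219] pointing down, gripper open.
Joint ranges: [-2.96, 2.96], [-0.89, 2.26], [0.02, 2.5], [-1.34, 4.48], [0, 2.73], [-2.66, 2.66]. Speed limits (rad/s): [2.39, 2.39, 2.79, 3.14, 3.14, 3.14].

### API

Orientations are given as a rotation vector (axis times angle).
In Python, from plant import robot gives the robot as it stands.
- The arm moves only by the tool carry_out, never from a script. Its argument "rows" is a list of rows, each a list of 6 numbers: the shift along the tool's x, y, z in m, then the turn, a rotation vector about the tool's x, y, z in degrees. A call has 1 to 12 rows; each row is the pose to reach, as a shift and turn from the pose commanded when the call began, along the tool's axes at that moment; what a row does not reach only later rows make up. A row lasts 1/8 s, in which the tool goes at most 62.5 mm and 10.7 degrees, less where a joint would pass 70% of its speed; a pose out of reach is approached as far as the arm can. A call with a gripper value outside its range is refused whole. "jaw" is the closure in counts, from 0 (fully open) to 255 (shut), set as the call begins (left out, the last holds). The fingers move at their own pace and stop on an object; "force" is the grip in N (left out, the last holds). Time passes only in rows, so rows that repeat a pose let the fingers close. It gives the time, the measured TCP pose, the force, the opening and the grip force at its end, in the units of the state.
- robot.read_state(): the state, without advancing time (a new reading comes with each control period).
- robot.read_camera(name): name is "side" or "top" or "wrist"; returns the picture (480x640x3 uint8, red, green, blue); there is no depth.
- robot.camera_model(name): a dict with "fx", "fy", "cx", "cy" (pixels), "R" (3x3) and "t" (3): a world point X has camera coordinates R X + t; the wrist camera has in their place "mount" (4x4, takes a point from camera to tool coordinates, whose origin is the TCP and whose axes are the flange's). Camera axes: x right, y down, z forward; pixel columns grow to the right and rows downward; lengths in m; the calibration is good to about 2 mm. A picture is of the moment at which its call begins: read the wrist's pose just before it. camera_model takes no time and is no camera call.
- robot.close_job(): hands the job in; it is judged then, once.
Trained networks look in the newest picture that a camera, given by its name, has taken for a name from the list of things; names that differ only in an ending like _2 or _b are one class to them, and where a whole thing is asked for, a point or a joint stands for the part that bears it (a point fixed in the world has none). Each returns a list of dicts, best first, with "conf" (0 to 1); they miss things now and then, are a little off and sometimes report something else, mostly with a low value. They report only what shows in the picture. A call takes as long as a camera call. They do not tell look-alikes from the thing itself.
- robot.outline_of(camera, target): "pixels" (480x640 bool, what is visible of it) and "pixel" ([column, row] in pixels, amid what is visible of it).
The state is a dict: "t": time; "q": joint angles; "dq": joint speeds; "joint_torque": joint torques, N m; "tool_pos": TCP position; "orientation": TCP orientation; "force": force on the tool from outside, world axes, zero at the start; "wrist_torque": the same for the moment, N m; "opening": finger opening in m; "gripper_force": force on a finger pad.
Only numpy, scipy, OpenCV 4.12 (cv2) and the standard library are available. Lean on these libraries where they do the work, as an engineer would, in place of code of your own. Each camera call takes 0.05 s, during which the arm holds its last target. There are 200 camera calls.

### The job

The power bank in the dark charge-test box has finished its test. By the red knob, ease the gate in until the latch bar is felt to come out from under the hook of its catch, lift the bar out and swing the gate wide open, square to the box or more; go gently, the light catch must never take more than 10 N. Then let the bar drop and draw the tray with the power bank all the way out by its black pull, leaving the things round the box where they are.

Things in the scene. Friction and masses are not known exactly. Their poses are not given: they have to be found in the camera images.
- charge_box: Dark steel charge-test box, bolted to the bench: 180 mm wide (y), 170 deep, 96 high. Origin on the bench under the middle of its front opening; x into the box, y to its left (hinge side), z up. A grey gate with a clear window shuts the front. The roof starts 64 mm behind the origin; the strip between gate and roof is an open cable slot.
- gate_hinge (a point): Point on the gate's upright hinge axis, 52 mm above the bench, 4 mm in front of and 80 mm left of the box's origin. z is the axis; with the gate shut y runs along the gate towards the hinge, x into the box; turns with the gate.
- gate (a joint): Gate angle, rad. 0: shut, its bar resting on the catch's front wall; positive: swung open towards the robot, up to 1.95; negative: pushed in against a spring plunger, to -0.14. The hinge is a little stiff: the gate stays where it is left. Gate 146 mm long, 8 thick, 13 to 91 mm above the bench.
- latch_bar (a joint): Angle of the gravity latch bar about its pivot on the gate, rad. 0: level, in the catch; positive: free end raised, up to 0.55; it falls back by its own weight (0.1 kg). Steel bar 6 mm thick, 14 high, middle 62 mm above the bench, 5 mm in front of the gate. Pivot 40 mm, free end 182 mm from the hinge axis. Raised by 0.17 or more it clears the hook.
- lift_knob (a point): Middle of the red round lift knob on the bar: 16 mm thick, 26 long, then a 20 mm head; axis level, square to the gate, standing out to the robot. 75 mm from the bar's pivot, 115 along the gate and 24 in front of the hinge axis, 62 above the bench. Pinched from above across (fingers along the gate) it can be pushed in, lifted and swung in one grasp. Axes at rest as the box's.
- catch: Zinc-yellow channel catch outside the box's right wall, with a bright slotted hook strip screwed to its side. Origin and axes are the box's, not the notch's. Light sheet metal: both bear 10 N at most, in any direction; a hand that leans on the bar or twists the gate loads them too. The notch takes the bar 173 to 182 mm from the hinge axis; its front wall is 15 mm in front of the box's origin.
- notch (a point): Middle of the catch's notch floor, 55 mm above the bench. The strip's hook nose (71.5 to 75.5 mm high) hangs over the bar: a bar on the front wall cannot rise. Pushed in with the gate, it comes behind the nose and can rise. Just behind it an upright tongue of the strip, 99 mm high, stops and guides it; nose to tongue is the bar's thickness plus 2.5 mm. Axes as the box's.
- strip_screw (a point): Head of the screw that clamps the hook strip, on the outer side of the catch. The strip may be set anywhere in its slot and the setting is NOT reported: the bar's end must go in 2 to 16 mm to pass the nose, 2.5 mm more to touch the tongue (the knob goes 0.65 times as far). It must be felt. Does not slip.
- plunger_tip (a point): Front of the spring plunger inside the box that holds the gate out. At the knob it resists with about 2.5 N at first, up to 5.5 N at the deepest setting; on the tongue the resistance climbs steeply. A slow push of 7 to 8 N at the knob sets the bar on the tongue at every setting. Held there with little weight on the bar it slides up, lifted with a few N (bar weight, knob turning in the grip).
- tray (a joint): How far the aluminium tray is drawn out towards the robot (-x of the box), m: 0 home, 0.11 at its stop. About 2 N of friction; stays where it is left. Blocked while the gate is shut, free with the gate at 1.3 rad or more. Tray 92 mm wide, its walls up to 26 mm above the bench.
- tray_pull (a point): Grip point on the tray's black upright round pull: 14 mm thick, 14 to 72 mm above the bench (18 mm head from 66 up); this point lies on its axis 56 mm above the bench, 40 mm behind the box's origin with the tray home. Axes as the box's. Clear all round once the gate is open; the roof edge is 24 mm behind it, 96 mm high.
- power_bank: White power bank, 102x62x18 mm, 0.2 kg, loose in the tray between its 12 mm walls; origin under its middle, z up.
- phone_1: Black phone, 148x72x9 mm, lying left of the work; origin under its middle. Bystander.
- screw_tin: Shallow tin with screws, 54 mm in diameter, 14 mm high, right of the work; origin under its middle. Bystander.
- solder_reel_1: Solder reel with blue flanges, 52 mm in diameter, 24 mm high, right of the box; origin under its middle. Bystander.
- flux_bottle: Small flux bottle with a needle, 33 mm in diameter, 110 mm high, right of the box; origin under its middle, z up. Bystander.
There are look-alikes about, which are no part of the job. There is more than one size of the power_bank; the job needs the larger.

How it is judged:
By the outcome, as a careful person would: the job done as asked, in the order asked, and still so for the second after the job is handed in, with the robot touching nothing.
It also fails if it takes over 72 s, if anything falls off the work surface, if the arm or the gripper's body presses on something with over 40 N, if the wrist force passes 120 N, or if a joint passes its speed limit or range.

## Working session

There is one attempt and no reset: what is moved stays moved. The work goes in short steps, Python scripts to look and compute and a tool call to move; the robot and the scene stay as the last step left them, time stands still between calls to the robot, and variables do not carry over. Pictures are saved under pics/ and viewed, at most 10 in all, crops included, and the job is handed in when it is done.

Besides the shell and the picture viewer there is one more tool, called as name(argument=value, ...) on one line, values as JSON. carry_out: Moves the arm, as the interface text tells. Its arguments: {"type":"object","properties":{"rows":{"type":"array"},"jaw":{"type":"number"},"force":{"type":"number"}},"required":["rows"]}

```bash
ls; mkdir -p pics; python3 - <<'E'
from plant import robot
import cv2,numpy as np
s=robot.read_state(); print(s, robot.grip_depth)
for n in("side","top","wrist"):
    im=robot.read_camera(n); cv2.imwrite(f"pics/{n}0.png",im[:,:,::-1])
    print(n,robot.camera_model(n))
for c in("top","side"):
  for t in("charge_box","gate","lift_knob","catch","strip_screw","tray_pull","power_bank","latch_bar"):
    print(c,t,[(np.round(d["pixel"]).tolist(),round(d["conf"],2)) for d in robot.outline_of(c,t)])
E
```

```text
pics
{'t': 0.0, 'q': array([ 1.04259665e+00,  1.31172803e-01,  1.48926489e+00, -9.21057964e-07,
        1.52300072e+00, -8.54285075e-02]), 'dq': array([ 8.00033402e-04, -3.35439601e-04, -1.13034159e-03,  2.15569116e-04,
        5.76713291e-05,  3.88926544e-04]), 'joint_torque': array([ 1.70743493e-03, -5.59851301e+01, -4.91766071e+01,  7.67996768e-02,
        3.53403669e-02, -1.41505434e-04]), 'tool_pos': array([0.25677564, 0.54165099, 0.2175884 ]), 'orientation': array([-6.89713399e-01, -3.06437520e+00,  2.76385971e-03]), 'force': array([0.20389258, 0.57360322, 1.31251755]), 'wrist_torque': array([ 0.01995743,  0.04398203, -0.00752231]), 'gripper_force': 0.0, 'opening': 0.09318584176707306} 0.0188
side {'fx': 477.71921150000526, 'fy': 477.71921150000526, 'cx': 320.8303572055301, 'cy': 230.33751973391185, 'R': array([[ 0.92094688, -0.38890561,  0.02468341],
       [-0.19590302, -0.51680191, -0.83338934],
       [ 0.33686622,  0.76267176, -0.55213489]]), 't': array([-0.44722673,  0.2545875 ,  0.67514528])}
top {'fx': 462.1236367422459, 'fy': 462.1236367422459, 'cx': 312.99116120630293
[... 756 characters left out ...]
0.97)]
top lift_knob [([390.0, 256.0], 0.79)]
top catch [([365.0, 229.0], 0.74), ([420.0, 244.0], 0.63)]
top strip_screw [([420.0, 244.0], 0.65)]
top tray_pull [([365.0, 229.0], 0.73)]
top power_bank [([282.0, 219.0], 0.79), ([363.0, 226.0], 0.45)]
top latch_bar [([387.0, 258.0], 0.55)]
side charge_box [([386.0, 258.0], 0.63)]
side gate [([340.0, 273.0], 0.86), ([378.0, 302.0], 0.51)]
side lift_knob [([343.0, 285.0], 0.56)]
side catch [([380.0, 303.0], 0.82), ([342.0, 284.0], 0.26)]
side strip_screw [([382.0, 302.0], 0.67), ([345.0, 271.0], 0.66)]
side tray_pull []
side power_bank [([378.0, 267.0], 0.86), ([326.0, 226.0], 0.51)]
side latch_bar [([386.0, 260.0], 0.68), ([339.0, 285.0], 0.57)]
```

```bash
python3 - <<'E'
import cv2,numpy as np
t=cv2.imread("pics/top0.png");s=cv2.imread("pics/side0.png")
a=cv2.resize(t[150:300,240:460],None,fx=3.6,fy=3.6,interpolation=3)
cv2.imwrite("pics/topc.png",a)
b=cv2.resize(s[180:340,270:450],None,fx=3.6,fy=3.6,interpolation=3)
cv2.imwrite("pics/sidec.png",b)
E
```

```text
(no output)
```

View pics/top0.png

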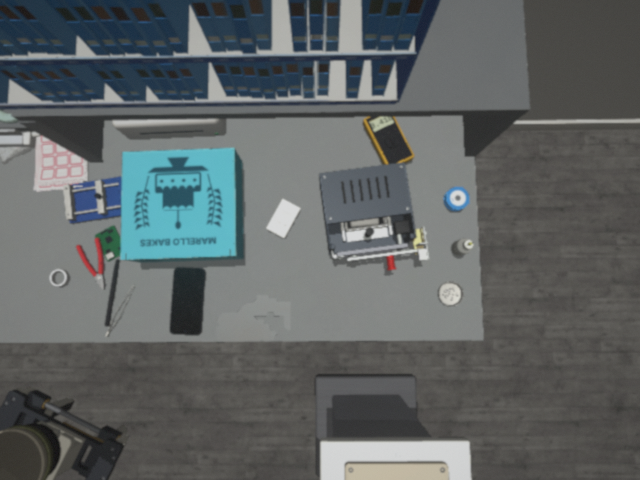

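View pics/topc.png

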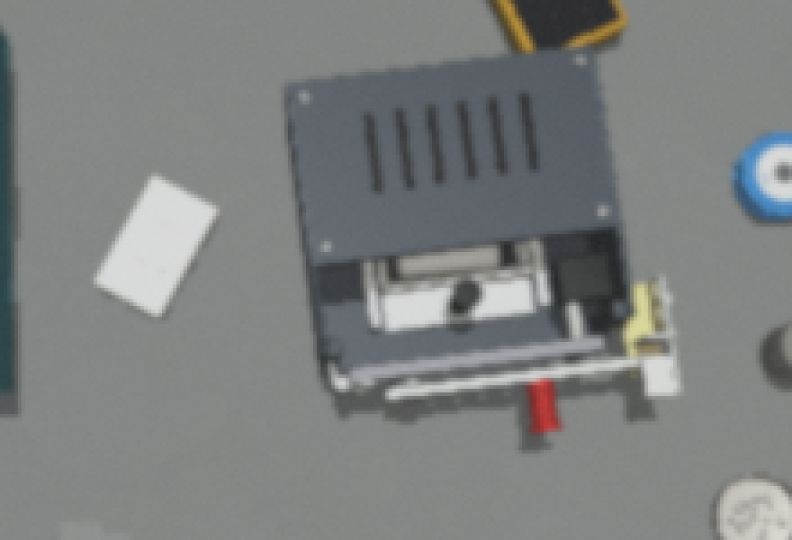

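View pics/sidec.png

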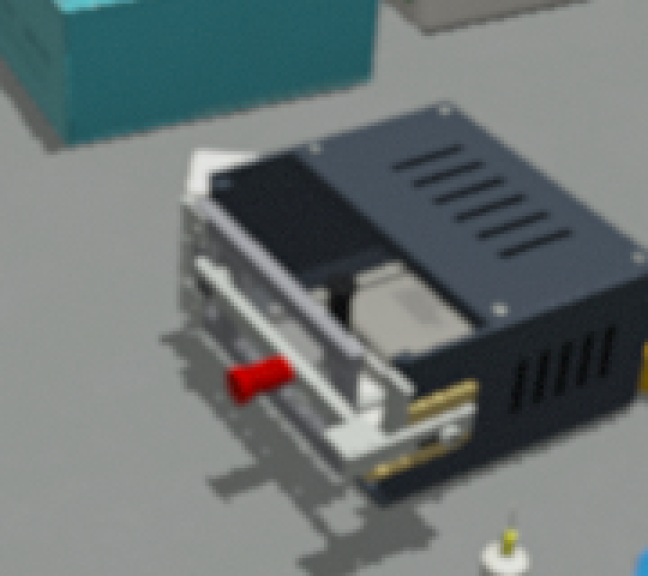

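The real power bank is in the tray inside the box, at top-view pixel ~(363,226), seen through the slot. The white one at (282,219) lies on the bench and is the smaller look-alike. The red knob is at (390,256), the catch at about (420,244) and the black pull at about (369,232). The box is turned by a few degrees. Next I fit its pose.

```bash
cat > h.py <<'E'
import numpy as np
from plant import robot
from scipy.optimize import least_squares
from scipy.spatial.transform import Rotation as R
def W(p,L):
    c,s=np.cos(p[2]),np.sin(p[2]); L=np.asarray(L,float)
    return np.array([p[0]+c*L[0]-s*L[1],p[1]+s*L[0]+c*L[1],L[2]])
def proj(c,X,st=None):
    m=robot.camera_model(c)
    if c=="wrist":
        T=np.array(m["mount"]); X=R.from_rotvec(st["orientation"]).inv().apply(X-st["tool_pos"])
        v=T[:3,:3].T@(X-T[:3,3])
    else: v=np.array(m["R"])@X+m["t"]
    return np.array([m["fx"]*v[0]/v[2]+m["cx"],m["fy"]*v[1]/v[2]+m["cy"]])
def fit(obs,p0=(0.55,-0.1,0.1),st=None):
    f=lambda p:np.concatenate([proj(c,W(p,L),st)-px for c,L,px in obs])
    r=least_squares(f,p0,loss="soft_l1"); return r.x,f(r.x).reshape(-1,2)
E
python3 - <<'E'
from h import *
t=lambda u,v:(240+u/3.6,150+v/3.6); s=lambda u,v:(270+u/3.6,180+v/3.6)
obs=[("top",(.17,.09,.096),t(287,85)),("top",(.17,-.09,.096),t(597,50)),("top",(.064,.09,.096),t(317,263)),("top",(.064,-.09,.096),t(632,232)),
("top",(-.028,-.035,.062),t(543,402)),("top",(.04,0,.072),t(466,293)),("side",(.17,.09,.096),s(447,100)),("side",(-.028,-.035,.062),s(265,376)),("side",(.17,-.09,.096),s(650,262))]
p,r=fit(obs); print(p,r.round(1).tolist())
for L in [(-.028,-.035,.062),(.04,0,.056),(-.004,.08,.052)]: print(W(p,L))
st=robot.read_state();print(R.from_rotvec(st["orientation"]).as_matrix().round(3))
E
```

```text
[0.55200742 0.04510109 0.11235306] [[0.0, -0.0], [-0.0, -0.7], [-2.1, 0.7], [-2.3, -1.3], [-0.5, 0.3], [0.5, 0.1], [-0.1, 1.1], [-0.8, 1.4], [4.3, 2.6]]
[0.52810805 0.00718249 0.062     ]
[0.59175523 0.04958576 0.056     ]
[0.5390633  0.12414823 0.052     ]
[[-0.904  0.428 -0.   ]
 [ 0.428  0.904  0.   ]
 [ 0.     0.    -1.   ]]
```

carry_out(rows=[[-0.02,-0.015,0,0,0,-1],[-0.06,-0.047,0,0,0,-4],[-0.107,-0.083,0,0,0,-7],[-0.155,-0.12,0.005,0,0,-10],[-0.202,-0.157,0.01,0,0,-13],[-0.25,-0.194,0.015,0,0,-16.5],[-0.297,-0.23,0.02,0,0,-20],[-0.345,-0.267,0.025,0,0,-23],[-0.392,-0.304,0.025,0,0,-26],[-0.435,-0.337,0.025,0,0,-29],[-0.465,-0.36,0.025,0,0,-31],[-0.4735,-0.3667,0.025,0,0,-31.7]], jaw=130, force=15)

```text
t: 2.45
tool_pos: [0.5283, 0.0059, 0.1936]
orientation: [0.17, -3.137, 0.0]
force: [-0.6, 0.3, 0.4]
opening: 0.0453
gripper_force: 0.0
```

carry_out(rows=[[0,0,0,0,0,0],[0,0,0,0,0,0]])

```text
t: 2.7
tool_pos: [0.5274, 0.0091, 0.1936]
orientation: [0.174, -3.137, -0.001]
force: [0.2, -0.2, -0.4]
opening: 0.0455
gripper_force: 0.0
```

```bash
python3 - <<'E'
from h import *
import cv2,pickle
st=robot.read_state(); im=robot.read_camera("wrist"); pickle.dump(st,open("st1.pkl","wb"))
print(st["tool_pos"],R.from_rotvec(st["orientation"]).as_matrix().round(3).tolist(),st["force"],st["opening"])
cv2.imwrite("pics/w1.png",im[:,:,::-1])
p=[0.552,0.0451,0.11235]
for L in [(-.028,-.035,.062),(.04,0,.072),(.064,.09,.096),(.064,-.09,.096),(-.004,.08,.091)]: print(L,proj("wrist",W(p,L),st).round(1))
for t in("lift_knob","latch_bar","strip_screw","tray_pull","gate"):
    print(t,[(np.round(d["pixel"]).tolist(),round(d["conf"],2)) for d in robot.outline_of("wrist",t)])
E
```

```text
[0.52738051 0.00912613 0.19362846] [[-0.994, -0.111, -0.0], [-0.111, 0.994, 0.0], [0.0, 0.0, -1.0]] [ 0.19559798 -0.21530019 -0.4360816 ] 0.04553728514506146
(-0.028, -0.035, 0.062) [318.  228.9]
(0.04, 0, 0.072) [360.2 310.5]
(0.064, 0.09, 0.096) [475.5 351.8]
(0.064, -0.09, 0.096) [249.  352.2]
(-0.004, 0.08, 0.091) [470.4 269.8]
lift_knob [([324.0, 248.0], 0.92)]
latch_bar [([323.0, 246.0], 0.57)]
strip_screw [([235.0, 264.0], 0.61)]
tray_pull [([332.0, 299.0], 0.82), ([347.0, 326.0], 0.5), ([132.0, 242.0], 0.18)]
gate [([354.0, 260.0], 0.77), ([347.0, 326.0], 0.67), ([137.0, 241.0], 0.25)]
```

View pics/w1.png

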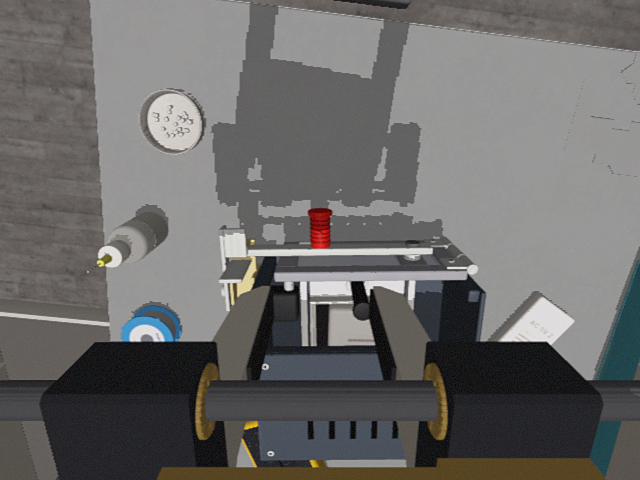

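Wrist view: red knob at (320,213–247), latch bar along row ~250, catch at (235,260), pull head at (361,310). All of these agree with the fitted pose to about 2 px. The AC-labelled white bank at (540,330) is outside the box, so it's the look-alike. I'll refine the knob from its red mask.

```bash
python3 - <<'E'
from h import *
import cv2,pickle
st=pickle.load(open("st1.pkl","rb")); im=cv2.imread("pics/w1.png").astype(int)
m=(im[:,:,2]>110)&(im[:,:,1]<60)&(im[:,:,0]<60); m[:180]=0;m[270:]=0
ys,xs=np.where(m); print(xs.min(),xs.max(),ys.min(),ys.max())
for y in range(ys.min(),ys.max()+1,2): print(y,xs[ys==y].min(),xs[ys==y].max(),end="; ")
p=[0.552,0.0451,0.11235]
for L in [(-.015,-.035,.07),(-.028,-.035,.07),(-.028,-.027,.062),(-.028,-.043,.062),(-.041,-.035,.07),(-.041,-.035,.072),(-.015,-.09,.069),(-.015,0.04,.069),(-.009,0.04,.069),(-.009,-0.08,.069),(-.008,.0,.091),(0,.0,.091)]: print(L,proj("wrist",W(p,L),st).round(1))
T=R.from_rotvec(st["orientation"]).inv()
for L in[(-.028,-.035,.062),(.04,0,.056)]: print(T.apply(W(p,L)-st["tool_pos"]).round(4))
E
```

```text
309 330 212 247
212 310 330; 214 309 330; 216 310 328; 218 312 328; 220 318 321; 222 312 328; 224 315 324; 226 312 328; 228 314 324; 230 311 329; 232 312 328; 234 311 329; 236 312 328; 238 311 329; 240 311 328; 242 311 329; 244 311 329; 246 311 329; (-0.015, -0.035, 0.07) [318.  247.4]
(-0.028, -0.035, 0.07) [318.  231.7]
(-0.028, -0.027, 0.062) [327.9 228.9]
(-0.028, -0.043, 0.062) [308.1 229. ]
(-0.041, -0.035, 0.07) [317.9 215.7]
(-0.041, -0.035, 0.072) [317.9 216.3]
(-0.015, -0.09, 0.069) [249.2 247.1]
(-0.015, 0.04, 0.069) [411.8 246.8]
(-0.009, 0.04, 0.069) [411.3 253.9]
(-0.009, -0.08, 0.069) [262.1 254.2]
(-0.008, 0.0, 0.091) [364.5 265.1]
(0, 0.0, 0.091) [364.2 275. ]
[-0.0005 -0.0021  0.1316]
[-0.0685  0.033   0.1376]
```

carry_out(rows=[[0,0,0.02,0,0,0],[0,0,0.06,0,0,0],[0,0,0.1,0,0,0],[0,0,0.13,0,0,0],[0,0,0.145,0,0,0],[0,0,0.15,0,0,0],[0,0,0.15,0,0,0],[0,0,0.15,0,0,0]])

```text
t: 4.0
tool_pos: [0.5289, 0.0078, 0.045]
orientation: [-0.173, 3.134, -0.001]
force: [-0.6, 0.5, 0.9]
opening: 0.0455
gripper_force: 0.0
```

```bash
python3 - <<'E'
from h import *
import cv2
st=robot.read_state(); im=robot.read_camera("wrist")
print(st["tool_pos"],R.from_rotvec(st["orientation"]).as_matrix().round(3).tolist(),st["force"],st["wrist_torque"],st["opening"])
cv2.imwrite("pics/w2.png",im[120:420,150:550,::-1].repeat(2,0).repeat(2,1))
E
```

```text
[0.52891437 0.00781171 0.04501183] [[-0.994, -0.11, 0.002], [-0.11, 0.994, -0.0], [-0.002, -0.0, -1.0]] [-0.57343313  0.48482674  0.88500106] [ 0.0514818  -0.02091542  0.04845214] 0.0454608288665051
```

View pics/w2.png

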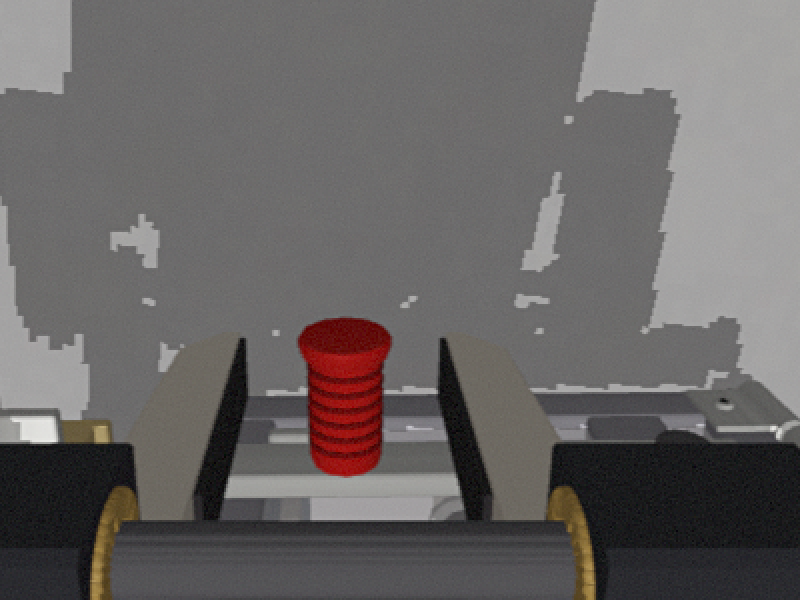

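The knob at (345,400) is centred between the fingertips (243 and 441), so I close on it.

carry_out(rows=[[0,0,0,0,0,0],[0,0,0,0,0,0],[0,0,0,0,0,0],[0,0,0,0,0,0],[0,0,0,0,0,0],[0,0,0,0,0,0]], jaw=255, force=15)

```text
t: 4.8
tool_pos: [0.5278, 0.0082, 0.0437]
orientation: [0.174, -3.137, -0.001]
force: [-0.2, 3.0, 1.2]
opening: 0.0153
gripper_force: 15.0
```

carry_out(rows=[[0,0,0,0,0,0],[0,0,0,0,0,0]])

```text
t: 5.05
tool_pos: [0.5278, 0.0082, 0.0437]
orientation: [0.174, -3.137, -0.001]
force: [-0.5, 4.0, 2.3]
opening: 0.0153
gripper_force: 15.0
```

carry_out(rows=[[0,0.0003,-0.0004,0,0,0],[-0.0005,0.0002,-0.0004,0,0,-0.25],[-0.001,0.0001,-0.0004,0,0,-0.5],[-0.001,0.0001,-0.0004,0,0,-0.5]])

```text
t: 5.55
tool_pos: [0.5283, 0.0082, 0.0437]
orientation: [0.187, -3.135, -0.0]
force: [-1.7, 3.2, -0.7]
opening: 0.0154
gripper_force: 15.0
```

carry_out(rows=[[0,0,0,0,0,0],[0,0,0,0,0,0]])

```text
t: 5.8
tool_pos: [0.5285, 0.0081, 0.0438]
orientation: [0.187, -3.135, -0.0]
force: [-2.7, 2.6, -1.5]
opening: 0.0153
gripper_force: 15.0
```

carry_out(rows=[[-0.0005,-0.0001,0,0,0,-0.25],[-0.001,-0.0002,0,0,0,-0.5],[-0.001,-0.0002,0,0,0,-0.5],[-0.001,-0.0002,0,0,0,-0.5]])

```text
t: 6.3
tool_pos: [0.5297, 0.008, 0.044]
orientation: [0.201, -3.135, 0.0]
force: [-3.2, 3.4, -1.2]
opening: 0.0155
gripper_force: 15.0
```

carry_out(rows=[[-0.0005,-0.0001,0,0,0,-0.25],[-0.001,-0.0002,0,0,0,-0.5],[-0.001,-0.0002,0,0,0,-0.5],[-0.001,-0.0002,0,0,0,-0.5]])

```text
t: 6.8
tool_pos: [0.5308, 0.008, 0.044]
orientation: [-0.215, 3.134, -0.0]
force: [-2.5, 3.1, -1.5]
opening: 0.0156
gripper_force: 15.0
```

carry_out(rows=[[-0.0005,0.0,0,0,0,-0.25],[-0.001,0.0,0,0,0,-0.5],[-0.001,0.0,0,0,0,-0.5]])

```text
t: 7.18
tool_pos: [0.5318, 0.0079, 0.044]
orientation: [0.228, -3.133, 0.0]
force: [-2.7, 1.5, -1.8]
opening: 0.0156
gripper_force: 15.0
```

carry_out(rows=[[-0.0005,-0.0001,0,0,0,-0.25],[-0.001,-0.0001,0,0,0,-0.5],[-0.001,-0.0001,0,0,0,-0.5]])

```text
t: 7.55
tool_pos: [0.5322, 0.0079, 0.0439]
orientation: [0.242, -3.131, 0.0]
force: [-6.2, 0.5, 0.3]
opening: 0.0156
gripper_force: 15.0
```

carry_out(rows=[[0,0,0,0,0,0],[0,0,0,0,0,0]])

```text
t: 7.8
tool_pos: [0.5322, 0.0079, 0.044]
orientation: [0.242, -3.131, 0.0]
force: [-6.8, 0.1, 1.2]
opening: 0.0155
gripper_force: 15.0
```

carry_out(rows=[[0,0,-0.0007,0,0,0],[0,0,-0.0014,0,0,0],[0,0,-0.002,0,0,0],[0,0,-0.002,0,0,0]])

```text
t: 8.3
tool_pos: [0.5321, 0.008, 0.0456]
orientation: [0.242, -3.131, 0.0]
force: [-4.9, -1.5, -4.6]
opening: 0.0158
gripper_force: 15.0
```

carry_out(rows=[[0,0,-0.0005,0,0,0],[0,0,-0.001,0,0,0],[0,0,-0.001,0,0,0]])

```text
t: 8.68
tool_pos: [0.5322, 0.008, 0.0466]
orientation: [0.242, -3.131, 0.0]
force: [-5.1, -0.8, -4.6]
opening: 0.0155
gripper_force: 15.0
```

carry_out(rows=[[0,0.0001,-0.001,0,0,0],[0,0.0002,-0.002,0,0,0],[0,0.0003,-0.003,0,0,0],[0,0.0004,-0.004,0,0,0],[0,0.0004,-0.004,0,0,0]])

```text
t: 9.3
tool_pos: [0.5322, 0.0082, 0.0507]
orientation: [0.242, -3.131, 0.001]
force: [-5.6, -1.4, -2.1]
opening: 0.0155
gripper_force: 15.0
```

carry_out(rows=[[0,0.0002,-0.001,0,0,0],[0,0.0004,-0.002,0,0,0],[0,0.0006,-0.0035,0,0,0],[0,0.0009,-0.005,0,0,0],[0,0.0009,-0.005,0,0,0]])

```text
t: 9.93
tool_pos: [0.5321, 0.0088, 0.0559]
orientation: [0.242, -3.131, 0.002]
force: [-5.4, -3.3, -2.9]
opening: 0.0152
gripper_force: 15.0
```

carry_out(rows=[[0,0.0002,-0.001,0,0,0],[0,0.0005,-0.0025,0,0,0],[0,0.0009,-0.004,0,0,0],[0,0.0013,-0.006,0,0,0],[0,0.0013,-0.006,0,0,0]])

```text
t: 10.55
tool_pos: [0.532, 0.0099, 0.062]
orientation: [0.242, -3.131, 0.002]
force: [-6.5, -4.7, -1.7]
opening: 0.0152
gripper_force: 15.0
```

carry_out(rows=[[0.001,0,0,0,0,0.5],[0.0029,0.0006,0,0,0,1.5],[0.00587,0.0014,0,0,0,3],[0.00875,0.0022,0,0,0,4.5],[0.01166,0.0031,0,0,0,6]])

```text
t: 11.18
tool_pos: [0.5214, 0.0112, 0.0628]
orientation: [-0.075, 3.138, -0.002]
force: [-1.2, -5.1, -2.5]
opening: 0.0154
gripper_force: 15.0
```

carry_out(rows=[[0.00587,0.0014,0,0,0,3],[0.01166,0.0031,0,0,0,6],[0.0174,0.0052,0,0,0,9],[0.0229,0.0075,0,0,0,12]])

```text
t: 11.68
tool_pos: [0.4979, 0.0175, 0.0629]
orientation: [0.255, 3.129, -0.002]
force: [-2.0, -5.7, -1.1]
opening: 0.0156
gripper_force: 15.0
```

carry_out(rows=[[0.0058,0.0008,0,0,0,3],[0.01166,0.0024,0,0,0,6],[0.0229,0.0068,0,0,0,12],[0.0337,0.0122,0,0,0,18],[0.0438,0.0188,0,0,0,24],[0.0532,0.0264,0,0,0,30]])

```text
t: 12.42
tool_pos: [0.4491, 0.0529, 0.0626]
orientation: [1.059, 2.956, -0.0]
force: [-2.0, -1.7, -0.5]
opening: 0.0156
gripper_force: 15.0
```

carry_out(rows=[[0.01166,0.0031,0,0,0,6],[0.0229,0.0075,0,0,0,12],[0.0337,0.0129,0,0,0,18],[0.0438,0.0195,0,0,0,24],[0.0532,0.0271,0,0,0,30]])

```text
t: 13.05
tool_pos: [0.4247, 0.1081, 0.0624]
orientation: [1.788, 2.583, 0.001]
force: [-2.3, -1.7, -0.7]
opening: 0.0154
gripper_force: 15.0
```

carry_out(rows=[[0.01166,0.0031,0,0,0,6],[0.0229,0.0075,0,0,0,12],[0.0337,0.0129,0,0,0,18],[0.0438,0.0195,0,0,0,24],[0.0485,0.0232,0,0,0,27],[0.0485,0.0232,0,0,0,27],[0.0485,0.0232,0,0,0,27]])

```text
t: 13.92
tool_pos: [0.4291, 0.1614, 0.0623]
orientation: [-2.336, -2.1, -0.001]
force: [-5.1, 1.1, 0.1]
opening: 0.0157
gripper_force: 15.0
```

```bash
python3 - <<'E'
from h import *
st=robot.read_state()
M=R.from_rotvec(st["orientation"]).as_matrix();print(st["tool_pos"],M.round(3).tolist(),st["q"].round(2))
print("tool yaw rel box y (deg)",np.degrees(np.arctan2(M[1,1],M[0,1])-.11235)-90)
E
```

```text
[0.4290838  0.16144842 0.06225954] [[0.106, 0.994, 0.0], [0.994, -0.106, 0.001], [0.001, 0.0, -1.0]] [ 0.25 -0.12  2.04  0.    1.23  0.35]
tool yaw rel box y (deg) -102.53751475940206
```

carry_out(rows=[[0,-0.001,0.005,0,0,0],[0,-0.0017,0.01,0,0,0],[0,-0.0022,0.015,0,0,0],[0,-0.0022,0.017,0,0,0],[0,-0.0022,0.017,0,0,0]])

```text
t: 14.55
tool_pos: [0.4271, 0.1614, 0.0452]
orientation: [-2.337, -2.099, -0.001]
force: [-3.8, 1.6, 0.8]
opening: 0.0154
gripper_force: 15.0
```

carry_out(rows=[[0,0,0,0,0,0],[0,0,0,0,0,0],[0,0,0,0,0,0],[0,0,0,0,0,0],[0,0,-0.02,0,0,0],[0,0,-0.06,0,0,0],[0,0,-0.11,0,0,0],[0,0,-0.14,0,0,0],[0,0,-0.15,0,0,0]], jaw=150)

```text
t: 15.68
tool_pos: [0.4282, 0.1616, 0.1973]
orientation: [2.336, 2.097, 0.005]
force: [-0.2, 0.1, 1.2]
opening: 0.0384
gripper_force: 0.0
```

```bash
python3 - <<'E'
from h import *
import cv2
st=robot.read_state(); M=R.from_rotvec(st["orientation"])
print(st["tool_pos"],st["opening"])
p=[0.552,0.0451,0.11235]
L=W(p,(.04,0,.056)); g=L.copy(); print(L, M.inv().apply(L-st["tool_pos"]))
im=robot.read_camera("top"); cv2.imwrite("pics/top2.png",cv2.resize(im[150:300,240:460,::-1],None,fx=3.6,fy=3.6,interpolation=3))
E
```

```text
[0.42823003 0.16162912 0.1973092 ] 0.038418954346296656
[0.59174781 0.04958455 0.056     ] [-0.09400937  0.17407985  0.1418407 ]
```

View pics/top2.png

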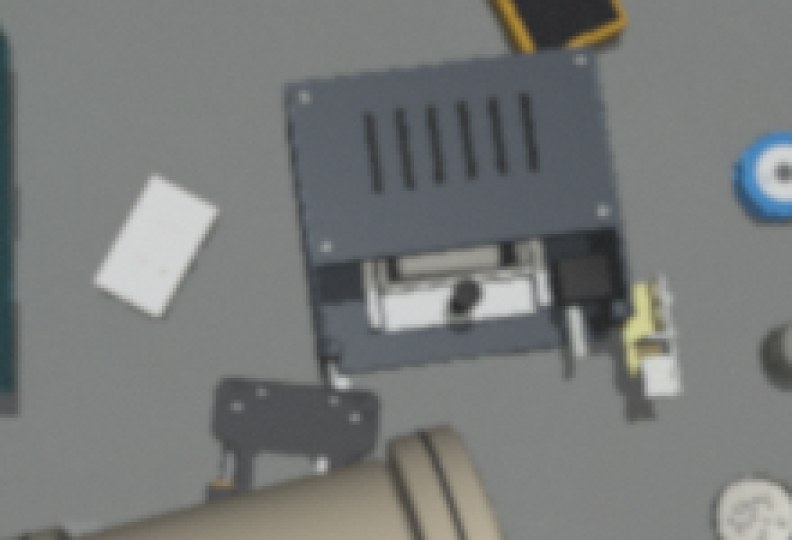

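Gate is open past square: in the crop it stands at (300,430), outside the opening. The pull head at (466,295) is clear. Now I move over it.

carry_out(rows=[[-0.003,0.005,0,0,0,-5],[-0.01,0.018,0,0,0,-14],[-0.02,0.037,0,0,0,-24],[-0.03,0.056,0,0,0,-34],[-0.041,0.075,0,0,0,-44],[-0.052,0.095,0,0,0,-54],[-0.062,0.114,0,0,0,-64],[-0.072,0.133,0,0,0,-74],[-0.081,0.15,0,0,0,-84],[-0.089,0.164,0,0,0,-93],[-0.093,0.172,0,0,0,-100],[-0.094,0.174,0,0,0,-102.5]])

```text
t: 17.23
tool_pos: [0.5892, 0.0487, 0.1923]
orientation: [0.176, -3.133, -0.0]
force: [-1.2, -0.6, -0.2]
opening: 0.0382
gripper_force: 0.0
```

carry_out(rows=[[0,0,0,0,0,0],[0,0,0,0,0,0],[0,0,0,0,0,0]])

```text
t: 17.6
tool_pos: [0.5895, 0.0493, 0.1946]
orientation: [0.173, -3.136, -0.0]
force: [-0.3, 0.1, -1.0]
opening: 0.0384
gripper_force: 0.0
```

```bash
python3 - <<'E'
from h import *
import cv2
st=robot.read_state(); im=robot.read_camera("wrist"); M=R.from_rotvec(st["orientation"])
print(st["tool_pos"],M.as_matrix().round(3).tolist(),st["force"])
p=[0.552,0.0451,0.11235]
print("tool",M.inv().apply(W(p,(.04,0,.056))-st["tool_pos"]).round(4))
for L in[(.04,0,.072),(.04,0,.014),(.064,.09,.096),(.064,-.09,.096)]: print(L,proj("wrist",W(p,L),st).round(1))
cv2.imwrite("pics/w3.png",im[:,:,::-1])
E
```

```text
[0.58954783 0.04933506 0.1945975 ] [[-0.994, -0.11, -0.001], [-0.11, 0.994, 0.0], [0.001, 0.0, -1.0]] [-0.30694867  0.05863258 -1.01536677]
tool [-0.0023 -0.      0.1386]
(0.04, 0, 0.072) [320.6 234.3]
(0.04, 0, 0.014) [320.6 216.4]
(0.064, 0.09, 0.096) [441.5 274. ]
(0.064, -0.09, 0.096) [199.9 274.7]
```

View pics/w3.png

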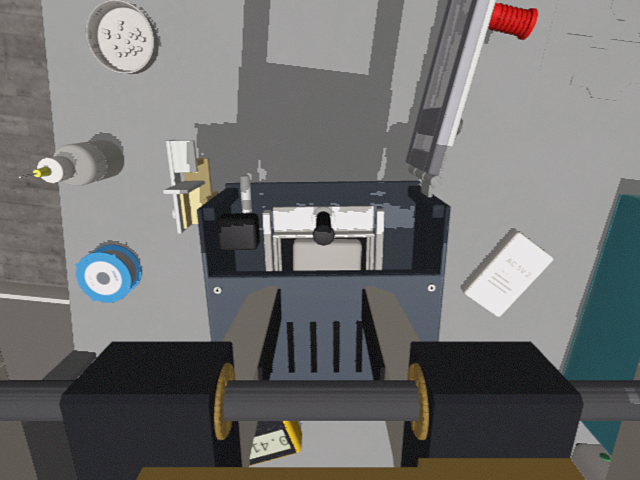

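Pull head at (323,236) with clear space round it, about 2 mm left of the model. The black block sits at (240,230), so I narrow the jaw and descend.

carry_out(rows=[[-0.003,0.002,0.02,0,0,0],[-0.0033,0.002,0.06,0,0,0],[-0.0033,0.002,0.09,0,0,0],[-0.0033,0.002,0.12,0,0,0],[-0.0033,0.002,0.14,0,0,0],[-0.0033,0.002,0.152,0,0,0],[-0.0033,0.002,0.157,0,0,0],[-0.0033,0.002,0.157,0,0,0]], jaw=172)

```text
t: 18.65
tool_pos: [0.5934, 0.0516, 0.0385]
orientation: [-0.173, 3.136, -0.0]
force: [-0.2, -0.5, 0.0]
opening: 0.0303
gripper_force: 0.0
```

carry_out(rows=[[0,0,0,0,0,0],[0,0,0,0,0,0],[0,0,0,0,0,0],[0,0,0,0,0,0],[0,0,0,0,0,0]], jaw=255, force=20)

```text
t: 19.27
tool_pos: [0.5937, 0.0516, 0.039]
orientation: [-0.173, 3.135, -0.0]
force: [0.3, 1.1, 5.3]
opening: 0.0168
gripper_force: 20.0
```

carry_out(rows=[[0,0,0,0,0,0],[0,0,0,0,0,0],[0,0,0,0,0,0],[0,0,0.005,0,0,0],[0,0,0.007,0,0,0],[0,0,0.007,0,0,0]], jaw=172)

```text
t: 20.02
tool_pos: [0.5925, 0.0515, 0.0305]
orientation: [0.173, -3.136, -0.0]
force: [0.3, 0.2, -0.4]
opening: 0.0302
gripper_force: 0.0
```

carry_out(rows=[[0,0,0,0,0,0],[0,0,0,0,0,0],[0,0,0,0,0,0],[0,0,0,0,0,0],[0,0,0,0,0,0]], jaw=255, force=20)

```text
t: 20.65
tool_pos: [0.593, 0.0515, 0.0312]
orientation: [-0.173, 3.137, -0.0]
force: [0.1, -0.3, 1.1]
opening: 0.0169
gripper_force: 20.0
```

carry_out(rows=[[0.003,0,0,0,0,0],[0.009,0,0,0,0,0],[0.016,0,0,0,0,0],[0.024,0,0,0,0,0],[0.032,0,0,0,0,0],[0.04,0,0,0,0,0]])

```text
t: 21.4
tool_pos: [0.5527, 0.0467, 0.0311]
orientation: [-0.173, 3.137, -0.001]
force: [2.8, -4.4, 0.5]
opening: 0.0168
gripper_force: 20.0
```

carry_out(rows=[[0.008,0,0,0,0,0],[0.016,0,0,0,0,0],[0.024,0,0,0,0,0],[0.032,0,0,0,0,0],[0.04,0,0,0,0,0],[0.048,0,0,0,0,0],[0.056,0,0,0,0,0],[0.062,0,0,0,0,0],[0.065,0,0,0,0,0]])

```text
t: 22.52
tool_pos: [0.4882, 0.0388, 0.0312]
orientation: [-0.173, 3.136, -0.003]
force: [3.1, -8.3, -0.5]
opening: 0.017
gripper_force: 20.0
```

carry_out(rows=[[0.002,0,0,0,0,0],[0.004,0,0,0,0,0],[0.004,0,0,0,0,0]])

```text
t: 22.9
tool_pos: [0.4842, 0.0383, 0.0311]
orientation: [0.173, -3.137, 0.003]
force: [2.2, -7.6, 0.1]
opening: 0.0167
gripper_force: 20.0
```

carry_out(rows=[[0.001,-0.001,0,0,0,0],[0.002,-0.001,0,0,0,0],[0.003,-0.001,0,0,0,0],[0.003,-0.001,0,0,0,0]])

```text
t: 23.4
tool_pos: [0.4837, 0.0382, 0.0314]
orientation: [-0.173, 3.132, -0.0]
force: [15.7, -2.1, -11.0]
opening: 0.0172
gripper_force: 20.0
```

carry_out(rows=[[-0.0022,0,0,0,0,0],[-0.0022,0,0,0,0,0],[-0.0022,0,0,0,0,0]])

```text
t: 23.78
tool_pos: [0.4838, 0.0382, 0.0311]
orientation: [-0.173, 3.137, -0.001]
force: [2.6, -5.0, -0.5]
opening: 0.0168
gripper_force: 20.0
```

carry_out(rows=[[0,0,0,0,0,0],[0,0,0,0,0,0],[0,0,0,0,0,0],[0,0,0,0,0,0],[0,0,-0.02,0,0,0],[0,0,-0.06,0,0,0],[0,0,-0.11,0,0,0],[0,0,-0.15,0,0,0],[0,0,-0.17,0,0,0],[0,0,-0.17,0,0,0]], jaw=150)

```text
t: 25.02
tool_pos: [0.4851, 0.0385, 0.2029]
orientation: [-0.173, 3.133, -0.0]
force: [0.3, 0.7, 0.4]
opening: 0.0382
gripper_force: 0.0
```

```bash
python3 - <<'E'
from h import *
import cv2
st=robot.read_state(); im=robot.read_camera("wrist"); print(st["tool_pos"],st["force"])
p=[0.552,0.0451,0.11235]
print(proj("wrist",W(p,(-.07,0,.072)),st))
a=im[:,:,::-1]; 
cv2.imwrite("pics/w4.png",a)
E
```

```text
[0.48510685 0.03847759 0.20292661] [0.33995865 0.6894122  0.44342808]
[319.50144159 224.63657289]
```

View pics/w4.png

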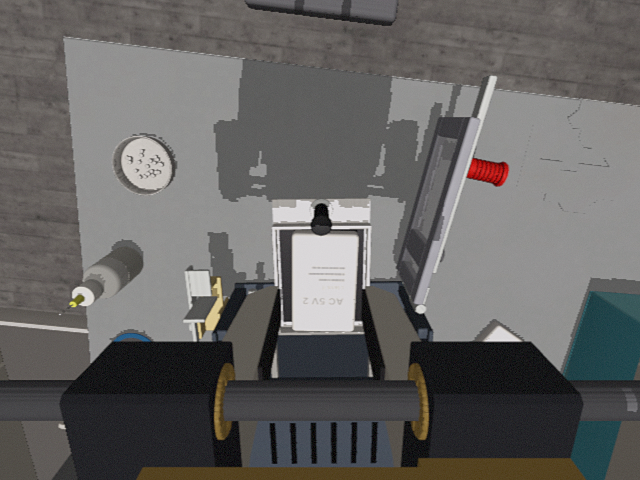

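The tray is out to its stop: the pull head at (320,222) is where the model puts it, with the power bank in the tray. The gate is past square and the bar is down. I hand the job in.

```bash
python3 -c "
from plant import robot
print(robot.close_job())"
```

```text
the job is handed in; nothing more can be done
None
```

I handed the job in at about 25 s: the bar came out from under the hook with at most about 8 N in any reading at the knob, the gate stands about 102° open, the bar has dropped, and the tray with the power bank is drawn out to its stop. The things round the box that showed in the last picture were where they started, and no verdict came back on hand-in.

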